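Fold the bench rule away, end leaf first

TASK

Fold up the yellow three-leaf rule on the bench in the proper order. First take the red knob and swing the outer leaf back until it lies fully folded over the middle leaf, leaving the middle leaf swung out meanwhile; then take the black knob and swing the folded pair round until it lies fully folded over the first leaf, and let go.

Things in the scene. Friction and masses are not known exactly. Their poses are not given: they have to be found in the camera images.
- rule_base: Fixed first leaf of a yellow three-leaf folding rule, on a dark strip 46 x 215 mm screwed to the bench; leaf top 20 mm up. All leaves are 28 mm wide, 10 mm thick, on upright hinge pins. Origin: on the first hinge's axis (low brass disc), at bench height. The leaf runs 175 mm from there along the body's -y, roughly to the robot's right; z up.
- middle_leaf (a joint): Angle (rad) of the middle leaf about the first hinge: 0 = folded over the first leaf (solid stop); grows anticlockwise seen from above as it swings out; starts 1.05 to 1.5. Lies 22 to 32 mm above the bench; black knob at its far end, 160 mm from the first hinge. Stiff, 0.35 N m (about 2 N at the black knob): stays where it is left.
- outer_leaf (a joint): Angle (rad) of the outer leaf about the second hinge (axis of the black knob): 0 = folded back over the middle leaf (solid stop); grows clockwise from above, so folding turns it anticlockwise; starts 1.2 to 1.7. Top 45 mm above the bench. Friction 0.08 N m (under 1 N at the red knob): turns more easily than the middle leaf, and is carried along with it.
- red_knob (a point): Red round knob on the outer leaf, 120 mm from the second hinge: upright cylinder 18 mm in diameter, from 46 to 82 mm above the bench, turning freely on its pin, so it can be held without turning the gripper. The point is on its axis, 66 mm above the bench. With the outer leaf folded it stands 40 mm from the first hinge.
- black_knob (a point): Black round knob on the second hinge's axis, where middle and outer leaves join: same shape and heights as the red one, also turning freely. The point is on its axis, 66 mm above the bench. It moves round the first hinge at 160 mm radius, clockwise from above when folding; fully folded it stands over the far end of the first leaf.
Not all that is in view belongs to the job. Leave any purple or turquoise look-alike of the rule_base alone.

How it is judged:
By the outcome, as a careful person would: the job done as asked, in the order asked, and still so for the second after the job is handed in, with the robot touching nothing.
It also fails if it takes over 53 s, if anything falls off the work surface, if the arm or the gripper's body presses on something with over 40 N, if the wrist force passes 120 N, or if a joint passes its speed limit or range.

ROBOT

A 6-joint arm with a two-finger parallel gripper is mounted at the origin on the work surface. World frame = base frame: x ahead of the robot, y to its left, z up, the work surface at z = 0. Lengths are in mm, angles in rad, forces in N, time in s.
With the tool pointing down it reaches from about 350 to 775 mm from the base axis. Payload 7.3 kg.
Tool frame: the origin (TCP) lies between the finger pads; the fingertips stand 8 mm ahead of it and the grasp point (between the pads) lies 11 mm behind it; y points along the fingers, z is the direction in which the jaws open and shut, and the axes are right-handed (so a half turn about y gives the same grasp; the last joint's range is limited). The gripper opens to 92 mm and grips with 3 to 60 N. Pads are 19 mm wide; open, the fingers measure 130 mm over their backs; the gripper's body (75 mm by 190 mm) begins 47 mm behind the grasp point.
Start: joints at [1.157, 0.342, 1.524, -0, 1.275, -0.146], TCP at [138.905, 506.31, 234.741] pointing down, gripper open.
Joint ranges: [-2.53, 2.53], [-0.77, 2.02], [0.04, 2.7], [-1, 4.14], [0.28, 2.66], [-3.11, 3.11]. Speed limits (rad/s): [2.57, 2.57, 3.14, 3.14, 3.14, 3.14].

INTERFACE

Orientations are given as [roll, pitch, yaw] about the fixed x, y, z axes, in that order (R = Rz(yaw) Ry(pitch) Rx(roll)).
In Python, from plant import bot, vision, job gives the robot as it stands. The module is installed in compiled form; this text tells all that it offers.
- The arm moves only by the tool arm_command, never from a script. Its argument "deltas" is a list of rows, each a list of 4 numbers: the shift along the tool's x, y, z in m, then the turn about the tool's y in degrees. In form: [[x, y, z, twist], ...]. A call has 1 to 5 rows; each row shifts and turns the commanded pose from where the row before left it, along the tool's axes as they then stand; what a row does not reach is not made up. A row lasts 1/10 s, in which the tool goes at most 50 mm and 8.59 degrees, less where a joint would pass 70% of its speed; a pose out of reach is approached as far as the arm can. A call is refused whole if a number of a shift passes 0.05 or a number of a turn 8.59, either way. A call with a gripper value outside its range is refused whole. "claw" is the closure in counts, from 0 (fully open) to 255 (shut), set as the call begins (left out, the last holds). The fingers move at their own pace and stop on an object; the grip force is fixed at half the most. Time passes only in rows, so rows that do not move let the fingers close. It gives the time, the measured TCP pose, the force and the opening at its end, in the units of the state.
- bot.get_obs(): the state, without advancing time (a new reading comes with each control period).
- vision.capture(name): name is "side" or "top"; returns a dict with "img" (384x512x3 uint8, red, green, blue), "camera_matrix" (3x3 intrinsics, pixels), "dist_coeffs" ([k1, k2, p1, p2, k3] as OpenCV has them; the pictures are not rectified), "world_to_cam" (4x4, takes a point from world to camera coordinates). Camera axes: x right, y down, z forward; pixel columns grow to the right and rows downward; lengths in mm; the calibration is good to about 2 mm. A picture is of the moment at which its call begins. There is no depth.
- job.close_job(): hands the job in, once; it reports no verdict.
Trained networks look in a picture, given as the dict that the camera call returned (one of the last four; its "shot" number tells which), for a name from the list of things; names that differ only in an ending like _2 or _b are one class to them, and where a whole thing is asked for, a point or a joint stands for the part that bears it (a point fixed in the world has none). Each returns a list of dicts, best first, with "confidence" (0 to 1); they miss things now and then, are a little off and sometimes report something else, mostly with a low value. They report only what shows in the picture. A call takes as long as a camera call. They do not tell look-alikes from the thing itself.
- vision.find_in(picture, name): "xyz" ([x, y, z] in mm, in the coordinates of the camera as it stood for that picture, good to about 4 mm: the middle of the surface that is visible of it).
- vision.regions_of(picture, name): "mask" (384x512 bool, what is visible of it).
The state is a dict: "time": time; "joint_positions": joint angles; "dq": joint speeds; "tau": joint torques, N m; "tool_pos": TCP position; "tcp_rot": TCP orientation; "contact_force": force on the tool from outside, world axes, zero at the start; "moment": the same for the moment, N m; "grip_width": finger opening in mm.
Only numpy, scipy, OpenCV 4.12 (cv2) and the standard library are available. Lean on these libraries where they do the work, as an engineer would, in place of code of your own. Each camera call takes 0.05 s, during which the arm holds its last target. There are 200 camera calls.

## Working session

There is one attempt and no reset: what is moved stays moved. The work goes in short steps, Python scripts to look and compute and a tool call to move; the robot and the scene stay as the last step left them, time stands still between calls to the robot, and variables do not carry over. Pictures are saved under pics/ and viewed, about 8 in all and at most 12, crops included, and the job is handed in when it is done.

Besides the shell and the picture viewer there is one more tool, called after "Request:" as a command line: name --pt "numbers of a row" for each row, then --argument value for the rest. arm_command: Moves the arm, as the interface text tells. Its arguments: {"type":"object","properties":{"deltas":{"type":"array","items":{"type":"array","items":{"type":"number"}}},"claw":{"type":"number"}},"required":["deltas"]}

```bash
mkdir -p pics; cat > h.py <<'E'
import numpy as np, cv2
from plant import bot, vision, job
def towld(p,c): 
    T=np.linalg.inv(p["world_to_cam"]); return (T@np.r_[c,1])[:3]
def ray(p,uv,z):
    n=cv2.undistortPoints(np.array([[uv]],float),p["camera_matrix"],np.array(p["dist_coeffs"],float))[0,0]
    T=np.linalg.inv(p["world_to_cam"]); d=T[:3,:3]@np.r_[n,1]; o=T[:3,3]; return o+d*(z-o[2])/d[2]
def finds(p,names):
    for n in names:
        for f in vision.find_in(p,n)[:3]: print(n,round(f["confidence"],2),towld(p,f["xyz"]).round(0))
def save(p,n): cv2.imwrite("pics/"+n,p["img"][:,:,::-1])
E
python3 - <<'E'
from h import *
o=bot.get_obs(); print({k:np.round(v,3) for k,v in o.items()})
a=vision.capture("top"); save(a,"t0.png"); finds(a,["rule_base","red_knob","black_knob"])
b=vision.capture("side"); save(b,"s0.png"); finds(b,["rule_base","red_knob","black_knob"])
cv2.imwrite("pics/both0.png",cv2.resize(np.hstack([a["img"],b["img"]]),(800,300))[:,:,::-1])
E
```

```text
{'time': np.float64(0.0), 'joint_positions': array([ 1.157,  0.343,  1.525,  0.   ,  1.275, -0.146]), 'dq': array([-0.   , -0.001, -0.001, -0.001,  0.   , -0.002]), 'tau': array([ 1.0000e-03, -4.3125e+01, -2.4422e+01,  7.2000e-02,  5.6000e-02,
       -0.0000e+00]), 'tool_pos': array([138.732, 505.952, 234.056]), 'tcp_rot': array([-1.572,  0.   , -0.268]), 'contact_force': array([-0.142, -0.62 , -0.52 ]), 'moment': array([-0.033, -0.031,  0.002]), 'grip_width': np.float64(91.884)}
rule_base 0.9 [215. 300.  29.]
rule_base 0.85 [327.  82.  35.]
rule_base 0.65 [554. -12.  27.]
red_knob 0.82 [660.  52.  45.]
red_knob 0.67 [225. 298.  41.]
red_knob 0.58 [ 337. -229.   38.]
black_knob 0.72 [658.  12.  41.]
black_knob 0.7 [329.  79.  45.]
black_knob 0.63 [220. 297.  44.]
rule_base 0.95 [219. 285.  31.]
rule_base 0.86 [318.  66.  34.]
rule_base 0.79 [543. -13.  20.]
red_knob 0.87 [ 330. -234.   44.]
red_knob 0.78 [220. 295.  40.]
red_knob 0.76 [663.  48.  45.]
black_knob 0.83 [656.   4.  36.]
black_knob 0.78 [ 326. -237.   40.]
black_knob 0.7 [221. 288.  41.]
```

View pics/t0.png

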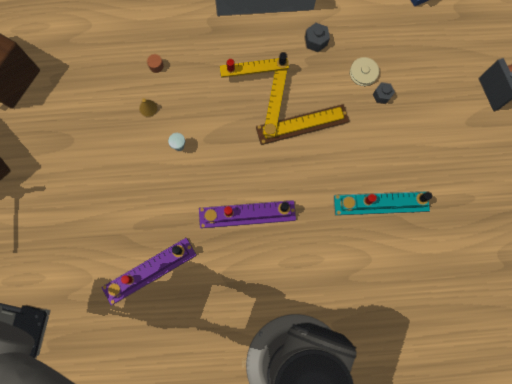

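View pics/s0.png

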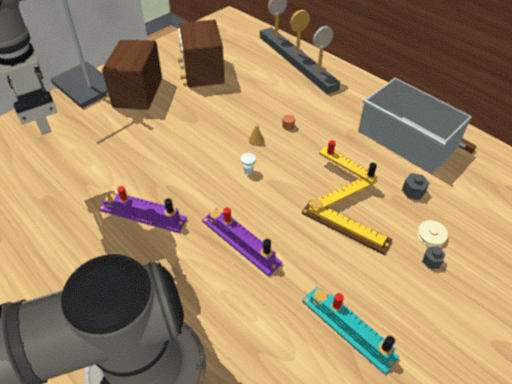

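The top view shows the yellow rule: hinge 1 at about (270,130), black knob at (283,60), red knob at (231,65), and the first leaf ending at about (345,112). The side view agrees, with red at (332,148) and black at (372,170). The purple and turquoise rules are decoys.

```bash
cat >> h.py <<'E'
from scipy.optimize import least_squares
def proj(p,X):
    T=p["world_to_cam"]; return cv2.projectPoints(np.array(X,float).reshape(-1,3),cv2.Rodrigues(T[:3,:3])[0],T[:3,3],p["camera_matrix"],np.array(p["dist_coeffs"],float))[0][:,0]
def knob(p,name,near,r=30):
    "mask centroid of the knob nearest a world guess"
    u0=proj(p,near)[0]; best=None
    for f in vision.regions_of(p,name):
        m=f["mask"]; 
        if m.sum()<5: continue
        c=np.argwhere(m).mean(0)[::-1]; d=np.hypot(*(c-u0))
        if d<r and (best is None or d<best[0]): best=(d,c,int(m.sum()),f["confidence"])
    return best
def tri(ps,uvs,g):
    s=least_squares(lambda X:np.concatenate([proj(p,X)[0]-u for p,u in zip(ps,uvs)]),g); return s.x,s.fun
E
python3 - <<'E'
from h import *
a=vision.capture("top"); b=vision.capture("side")
pa={}
for n,ut,us in [("red_knob",(231,65),(332,148)),("black_knob",(283,60),(372,170))]:
    g=ray(a,ut,66); print(n,g.round(0),ray(b,us,66).round(0))
    ka,kb=knob(a,n,g),knob(b,n,g); print(ka,kb)
    pts=[(p,k) for p,k in((a,ka),(b,kb))if k]
    if ka and kb: print(tri([a,b],[ka[1],kb[1]],g))
print("hinge",ray(a,(270,130),34),ray(b,(315,207),34))
hsv=cv2.cvtColor(a["img"],cv2.COLOR_RGB2HSV)
print("leaf end",ray(a,(345,112),20),ray(b,(388,244),20))
c=np.hstack([cv2.resize(a["img"][30:160,200:365],(0,0),fx=2.4,fy=2.4),cv2.resize(b["img"][130:260,290:455],(0,0),fx=2.4,fy=2.4)])
cv2.imwrite("pics/c0.png",c[:,:,::-1])
E
```

```text
red_knob [664.  95.  66.] [661.  89.  66.]
(np.float64(19.966415337573135), array([250.83213429,  67.3117506 ]), 834, 0.61) (np.float64(22.176106544601584), array([345.97285068, 162.52941176]), 663, 0.95)
(array([671.23647769,  48.18899554,  35.54846779]), array([ 0.29297215, -0.46483434, -0.56497213,  0.20020865]))
black_knob [668. -24.  66.] [669. -28.  66.]
None (np.float64(27.968719454898807), array([344.01530967, 178.50104384]), 1437, 0.62)
hinge [514.45633713  16.55988341  34.        ] [505.43080528  10.29763715  34.        ]
leaf end [ 551.04032738 -161.22682269   20.        ] [ 548.44760851 -167.81601989   20.        ]
```

View pics/c0.png

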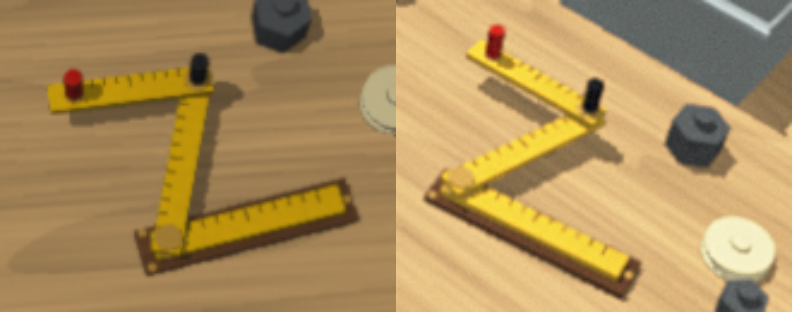

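The crop shows both knobs clearly and upright. I'll fit the geometry to these pixels by colour, with the known link lengths.

```bash
cat >> h.py <<'E'
def model(q):
    x,y,yaw,m,o=q; H=np.array([x,y]); a0=yaw-np.pi/2
    d=lambda t:np.array([np.cos(t),np.sin(t)])
    B=H+160*d(a0+m); R=B+120*d(a0+m+np.pi-o); E=H+175*d(a0)
    return H,B,R,E
def cblob(p,X,kind,r=22):
    "knob pixel centroid by colour close to predicted world point X"
    u=proj(p,X)[0]; im=p["img"].astype(int); v,w=np.mgrid[:384,:512]
    near=np.hypot(w-u[0],v-u[1])<r
    R,G,B=im[...,0],im[...,1],im[...,2]
    m=near&((R>110)&(G<60)&(B<70) if kind=="red" else (im.max(2)<50))
    n,l,s,c=cv2.connectedComponentsWithStats(m.astype(np.uint8))
    if n<2: return None
    i=1+np.argmax(s[1:,4]); return c[i],s[i,4]
E
python3 - <<'E'
from h import *
a=vision.capture("top"); b=vision.capture("side")
r=[cblob(p,(662,92,66),"red",14) for p in(a,b)]; k=[cblob(p,(668,-26,66),"black",12) for p in(a,b)]
print(r,k)
obs=[(a,0,33,(270.4,129.6)),(b,0,33,(316.2,205)),(a,1,66,k[0][0]),(b,1,66,k[1][0]),(a,2,66,r[0][0]),(b,2,66,r[1][0]),(a,3,20,(343.5,112.8)),(b,3,20,(388,242.5))]
f=lambda q:np.concatenate([proj(p,np.r_[model(q)[i],z])[0]-u for p,i,z,u in obs])
s=least_squares(f,[510,13,.2,1.2,1.5],x_scale=[10,10,.1,.1,.1],loss="soft_l1")
print(s.x,[m.round(1) for m in model(s.x)]); print(f(s.x).reshape(-1,2).round(1))
E
```

```text
[(array([229.92105263,  62.05263158]), np.int32(38)), (array([330.82539683, 147.14285714]), np.int32(63))] [(array([282.5,  58.5]), np.int32(64)), (array([371.83050847, 169.61016949]), np.int32(59))]
[5.15428643e+02 1.29302032e+01 1.94675283e-01 1.14325696e+00
 1.31956092e+00] [array([515.4,  12.9]), array([671.1, -24. ]), array([668.9,  96. ]), array([ 549.3, -158.8])]
[[ 1.1  0. ]
 [ 0.6 -0.7]
 [ 0.4  0.4]
 [-0.7 -0.8]
 [ 0.4  1.1]
 [ 0.7 -2. ]
 [ 0.5 -0. ]
 [-3.1 -1.1]]
```

Request:
arm_command --pt "0.031 0.0042 -0.0128 0" --pt "0.031 0.0042 -0.0128 0" --pt "0.031 0.0042 -0.0128 0" --pt "0.031 0.0042 -0.0128 0" --pt "0.031 0.0042 -0.0128 0" --claw 130

```text
time: 1.3
tool_pos: [272.4, 402.7, 213.7]
tcp_rot: [-1.57, -0.0, -0.268]
contact_force: [0.3, 0.4, -0.1]
grip_width: 56.4
```

Request:
arm_command --pt "0.031 0.0042 -0.0128 0" --pt "0.031 0.0042 -0.0128 0" --pt "0.031 0.0042 -0.0128 0" --pt "0.031 0.0042 -0.0128 0" --pt "0.031 0.0042 -0.0128 0"

```text
time: 1.8
tool_pos: [405.0, 299.9, 192.7]
tcp_rot: [-1.57, -0.0, -0.268]
contact_force: [0.5, 0.2, -0.6]
grip_width: 45.3
```

Request:
arm_command --pt "0.031 0.0042 -0.0128 0" --pt "0.031 0.0042 -0.0128 0" --pt "0.031 0.0042 -0.0128 0" --pt "0.031 0.0042 -0.0128 0" --pt "0.031 0.0042 -0.0128 0"

```text
time: 2.3
tool_pos: [537.6, 197.1, 171.6]
tcp_rot: [-1.571, -0.0, -0.268]
contact_force: [0.0, -0.4, -0.1]
grip_width: 44.7
```

Request:
arm_command --pt "0.031 0.0042 -0.0128 0" --pt "0.031 0.0042 -0.0128 0" --pt "0.031 0.0042 -0.0128 0" --pt "0.031 0.0042 -0.0128 0" --pt "0.031 0.0042 -0.0128 0"

```text
time: 2.8
tool_pos: [670.0, 94.4, 150.4]
tcp_rot: [-1.571, 0.0, -0.268]
contact_force: [-0.1, 0.4, -0.2]
grip_width: 45.3
```

Request:
arm_command --pt "0 0 0 8.3" --pt "0 0 0 8.3" --pt "0 0 0 8.3" --pt "0 0 0 8.3" --pt "0 0 0 8.3"

```text
time: 3.3
tool_pos: [669.0, 95.3, 150.5]
tcp_rot: [-1.571, 0.0, -0.998]
contact_force: [-0.9, -0.6, -0.3]
grip_width: 45.2
```

Request:
arm_command --pt "0 0 0 8.3" --pt "0 0 0 8.3" --pt "0 0 0 8.3" --pt "0 0 0 8.3" --pt "0 0 0 8.3"

```text
time: 3.8
tool_pos: [669.0, 95.4, 150.5]
tcp_rot: [-1.571, 0.0, -1.722]
contact_force: [-0.0, -1.3, 0.2]
grip_width: 44.8
```

Request:
arm_command --pt "0 0.012 0 -8.5" --pt "0 0.012 0 0" --pt "0 0.012 0 0" --pt "0 0.01 0 0" --pt "0 0 0 0"

```text
time: 4.3
tool_pos: [668.0, 95.4, 102.4]
tcp_rot: [-1.575, -0.0, -1.569]
contact_force: [-0.1, -0.4, 0.2]
grip_width: 44.9
```

```bash
python3 - <<'E'
from h import *
a=vision.capture("top"); b=vision.capture("side")
c=np.hstack([cv2.resize(a["img"][10:150,190:340],(0,0),fx=2.6,fy=2.6),cv2.resize(b["img"][90:230,280:430],(0,0),fx=2.6,fy=2.6)])
cv2.imwrite("pics/c1.png",c[:,:,::-1])
E
```

```text
(no output)
```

View pics/c1.png

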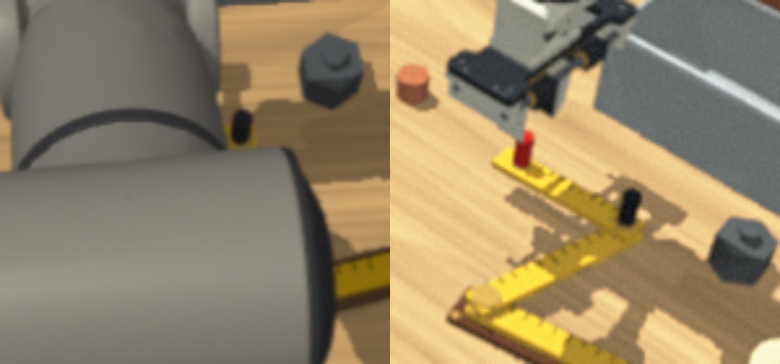

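The side view shows the gripper over the red knob (crop 523,150), with the grey bin close on the far side. I'll check the bin's clearance.

```bash
python3 - <<'E'
from h import *
a=vision.capture("top"); b=vision.capture("side")
for z in(40,80,120): print(z,ray(b,(363,99),z).round(),ray(b,(438,142),z).round(),ray(a,(217,5),z).round(),ray(a,(314,5),z).round())
print(ray(b,(363,128),0),ray(b,(432,166),0),ray(a,(218,13),0),ray(a,(314,11),0))
E
```

```text
40 [917. 170.  40.] [909. -83.  40.] [836. 119.  40.] [ 820. -114.   40.]
80 [868. 143.  80.] [861. -97.  80.] [811. 118.  80.] [ 795. -106.   80.]
120 [819. 117. 120.] [ 812. -111.  120.] [785. 117. 120.] [770. -98. 120.]
[ 8.53411009e+02  1.16020173e+02 -1.13686838e-13] [ 860.33040093 -105.74585486    0.        ] [839.43446604 118.27106824   0.        ] [ 828.52044779 -119.84538118    0.        ]
```

Request:
arm_command --pt "0 0.01 0 0" --pt "0 0.01 0 0" --pt "0 0.01 0 0" --pt "0 0.01 0 0" --pt "0 0 0 0"

```text
time: 5.0
tool_pos: [667.8, 95.3, 62.3]
tcp_rot: [-1.575, -0.0, -1.568]
contact_force: [-0.1, -0.3, 0.3]
grip_width: 44.9
```

Request:
arm_command --pt "0 0 0 0" --pt "0 0 0 0" --pt "0 0 0 0" --pt "0 0 0 0" --claw 188

```text
time: 5.4
tool_pos: [669.3, 95.4, 65.2]
tcp_rot: [-1.57, 0.0, -1.568]
contact_force: [-0.5, -0.1, 0.7]
grip_width: 24.7
```

```bash
python3 - <<'E'
from h import *
b=vision.capture("side")
cv2.imwrite("pics/c2.png",cv2.resize(b["img"][100:230,280:430],(0,0),fx=4,fy=4)[:,:,::-1])
E
```

```text
(no output)
```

View pics/c2.png

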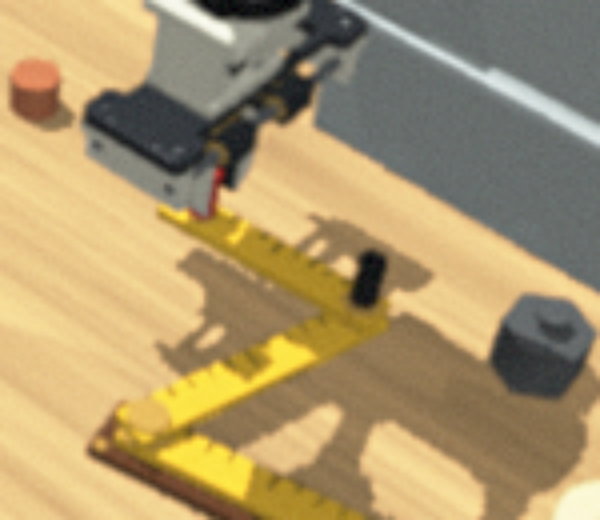

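The red knob sits between the fingers. I'll swing it round the black knob in 5° steps.

Request:
arm_command --pt "0 0.005 0 0" --pt "0.0005 0 -0.0105 -5" --pt "0.0005 0 -0.0105 -5" --pt "0.0005 0 -0.0105 -5" --pt "0.0005 0 -0.0105 -5"

```text
time: 5.95
tool_pos: [627.6, 87.9, 59.4]
tcp_rot: [-1.57, 0.0, -1.215]
contact_force: [1.2, 0.3, -1.1]
grip_width: 24.3
```

Request:
arm_command --pt "0.0005 0 -0.0105 -5" --pt "0.0005 0 -0.0105 -5" --pt "0.0005 0 -0.0105 -5" --pt "0.0005 0 -0.0105 -5" --pt "0.0005 0 -0.0105 -5"

```text
time: 6.45
tool_pos: [583.9, 59.5, 59.5]
tcp_rot: [-1.57, -0.0, -0.779]
contact_force: [0.6, 0.6, -0.1]
grip_width: 24.0
```

Request:
arm_command --pt "0.0005 0 -0.0105 -5" --pt "0.0005 0 -0.0105 -5" --pt "0.0005 0 -0.0105 -5" --pt "0.0005 0 -0.0105 -5" --pt "0 0 0 0"

```text
time: 6.95
tool_pos: [559.9, 24.3, 59.6]
tcp_rot: [-1.571, 0.0, -0.434]
contact_force: [-0.2, -0.6, -0.8]
grip_width: 24.2
```

```bash
python3 - <<'E'
from h import *
b=vision.capture("side")
cv2.imwrite("pics/c3.png",cv2.resize(b["img"][120:250,270:420],(0,0),fx=4,fy=4)[:,:,::-1])
print(cblob(b,(671,-24,66),"black",10))
E
```

```text
(array([371.84482759, 169.5       ]), np.int32(58))
```

View pics/c3.png

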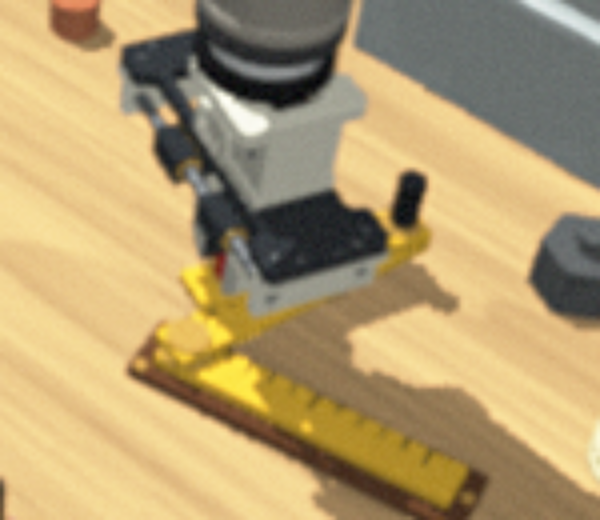

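The black knob hasn't moved (371.8,169.5), and the outer leaf is about 11–12° short of folded. I'll finish slowly and watch the force.

Request:
arm_command --pt "0.0005 0 -0.0105 -5" --pt "0.0005 0 -0.0105 -5" --pt "0 0 -0.003 -1.5" --pt "0 0 0 0"

```text
time: 7.4
tool_pos: [552.9, 3.4, 59.7]
tcp_rot: [-1.569, -0.0, -0.235]
contact_force: [1.2, 2.9, 0.4]
grip_width: 23.9
```

Request:
arm_command --pt "0 0 -0.001 0" --pt "0 0 -0.001 0" --pt "0 0 0 0"

```text
time: 7.7
tool_pos: [552.6, 2.3, 59.7]
tcp_rot: [-1.569, -0.001, -0.235]
contact_force: [1.5, 6.9, -0.5]
grip_width: 24.3
```

Request:
arm_command --pt "0 0 -0.001 0" --pt "0 0 -0.001 0" --pt "0 0 0 0"

```text
time: 8.0
tool_pos: [552.1, 0.4, 59.7]
tcp_rot: [-1.568, -0.0, -0.235]
contact_force: [0.9, 7.4, -0.1]
grip_width: 24.3
```

The force rose to the stop level of about 7 N. I'll back off, lift and look.

Request:
arm_command --pt "0 0 0.003 0" --pt "0 0 0 0" --pt "0 -0.015 0 0" --pt "0 -0.03 0 0" --pt "0 -0.03 0 0" --claw 150

```text
time: 8.5
tool_pos: [551.9, 1.3, 135.1]
tcp_rot: [-1.571, 0.002, -0.234]
contact_force: [1.0, 0.3, -0.5]
grip_width: 38.0
```

```bash
python3 - <<'E'
from h import *
b=vision.capture("side")
cv2.imwrite("pics/c4.png",cv2.resize(b["img"][100:250,270:430],(0,0),fx=4,fy=4)[:,:,::-1])
k=cblob(b,(671,-26,66),"black",12);print(k,ray(b,k[0],66))
r=cblob(b,(554,2,66),"red",14);print(r,r and ray(b,r[0],66))
print(proj(b,(668,-34,66)))
E
```

```text
(array([371.23148148, 161.85185185]), np.int32(108)) [691.13004727 -10.36496563  66.        ]
(array([332.96202532, 189.34177215]), np.int32(79)) [5.52820517e+02 1.51057105e-01 6.60000000e+01]
[[373.77182331 171.564563  ]]
```

View pics/c4.png

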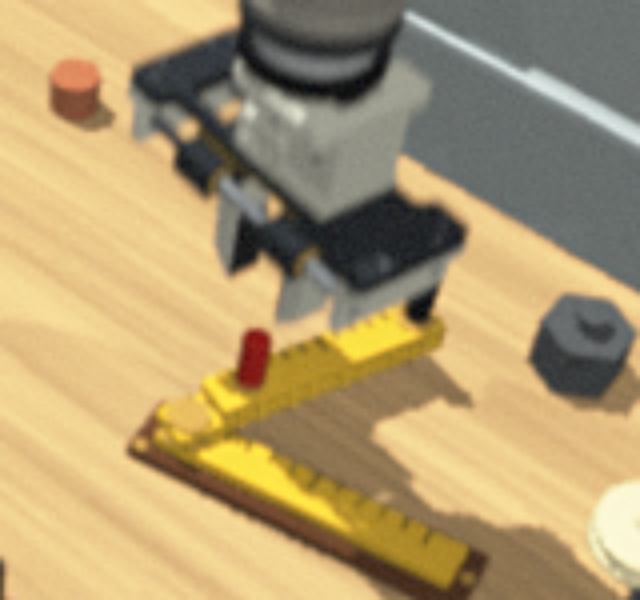

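The outer leaf is folded over the middle leaf, which is still swung out. Moving on to the black knob.

Request:
arm_command --pt "0.03 0 -0.001 0" --pt "0.03 0 -0.001 0" --pt "0.03 0 -0.001 0" --pt "0.03 0 -0.001 2" --pt "0 0.01 0 0" --claw 130

```text
time: 9.05
tool_pos: [671.6, -31.7, 125.2]
tcp_rot: [-1.571, -0.005, -0.27]
contact_force: [0.4, -0.0, -0.5]
grip_width: 44.9
```

```bash
python3 - <<'E'
from h import *
b=vision.capture("side")
r=cblob(b,(554,2,66),"red",14);print(r,r and ray(b,r[0],66))
cv2.imwrite("pics/c5.png",cv2.resize(b["img"][100:250,270:430],(0,0),fx=4,fy=4)[:,:,::-1])
print(proj(b,[(669,-30,82),(669,-30,46),(667,-37,82),(667,-37,46)]))
E
```

```text
(array([333.01351351, 189.25675676]), np.int32(74)) [5.53113154e+02 2.30743620e-01 6.60000000e+01]
[[373.95740188 165.81644469]
 [371.03584817 176.22591685]
 [375.90218033 167.72962825]
 [372.9210532  178.13101927]]
```

View pics/c5.png

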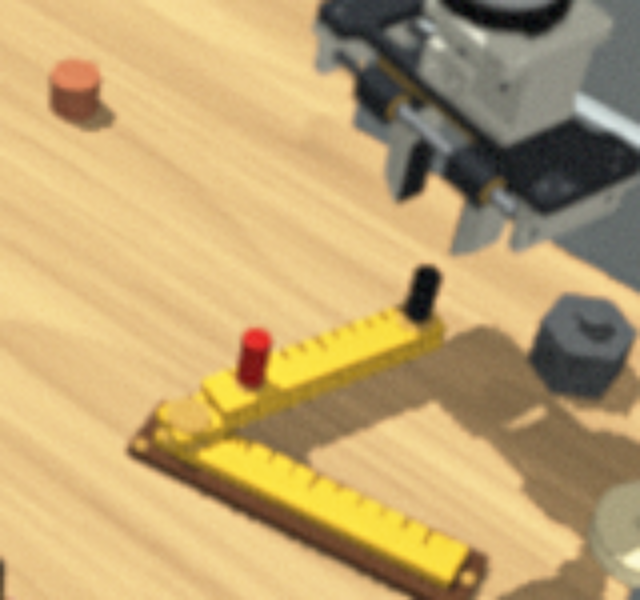

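The black knob is clear at crop (423,293), about world (668,-37). I'll correct by a few mm, descend and cage it.

Request:
arm_command --pt "-0.002 0 -0.006 2.5" --pt "0 0.02 0 0" --pt "0 0.02 0 0" --pt "0 0.02 0 0" --pt "0 0.005 0 0"

```text
time: 9.6
tool_pos: [661.9, -34.9, 56.9]
tcp_rot: [-1.572, 0.006, -0.311]
contact_force: [-0.6, -0.4, -0.3]
grip_width: 44.7
```

Request:
arm_command --pt "0 0 0 0" --pt "0 0 0 0" --pt "0 0 0 0" --pt "0 0 0 0" --claw 188

```text
time: 10.0
tool_pos: [665.1, -35.5, 60.8]
tcp_rot: [-1.57, -0.002, -0.311]
contact_force: [-0.4, -1.0, 0.2]
grip_width: 24.6
```

```bash
python3 - <<'E'
from h import *
b=vision.capture("side")
r=cblob(b,(554,2,66),"red",14);print(r,r and ray(b,r[0],66))
cv2.imwrite("pics/c6.png",cv2.resize(b["img"][100:250,270:430],(0,0),fx=4,fy=4)[:,:,::-1])
E
```

```text
(array([333.01351351, 189.25675676]), np.int32(74)) [5.53113154e+02 2.30743620e-01 6.60000000e+01]
```

View pics/c6.png

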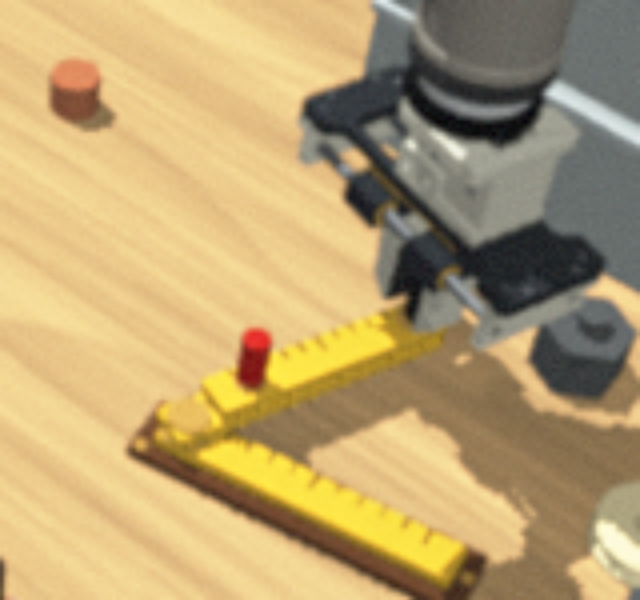

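The knob is caged. I'll swing the pair clockwise about hinge 1.

Request:
arm_command --pt "-0.0002 0 -0.0055 2" --pt "-0.0004 0 -0.011 4" --pt "-0.0004 0 -0.011 4" --pt "-0.0004 0 -0.011 4" --pt "-0.0004 0 -0.011 4"

```text
time: 10.55
tool_pos: [642.5, -79.7, 60.2]
tcp_rot: [-1.569, -0.001, -0.63]
contact_force: [1.5, 2.4, 0.7]
grip_width: 24.1
```

Request:
arm_command --pt "-0.0004 0 -0.011 4" --pt "-0.0004 0 -0.011 4" --pt "-0.0004 0 -0.011 4" --pt "-0.0004 0 -0.011 4" --pt "-0.0004 0 -0.011 4"

```text
time: 11.05
tool_pos: [603.1, -118.0, 60.3]
tcp_rot: [-1.569, -0.001, -0.979]
contact_force: [0.6, 1.1, -0.0]
grip_width: 24.0
```

Request:
arm_command --pt "-0.0004 0 -0.011 4" --pt "-0.0004 0 -0.011 4" --pt "-0.0004 0 -0.011 4" --pt "-0.0002 0 -0.0055 2" --pt "0 0 0 0"

```text
time: 11.55
tool_pos: [568.2, -135.3, 60.0]
tcp_rot: [-1.571, -0.0, -1.22]
contact_force: [-0.4, 0.4, 0.3]
grip_width: 24.4
```

```bash
python3 - <<'E'
from h import *
print(np.round(bot.get_obs()["tool_pos"],1))
b=vision.capture("side")
r=cblob(b,(530,-20,66),"red",25);print(r,r and ray(b,r[0],66))
cv2.imwrite("pics/c7.png",cv2.resize(b["img"][130:280,270:430],(0,0),fx=4,fy=4)[:,:,::-1])
E
```

```text
[ 568.2 -135.3   60. ]
(array([334.67105263, 200.72368421]), np.int32(76)) [528.32497075 -24.1167452   66.        ]
```

View pics/c7.png

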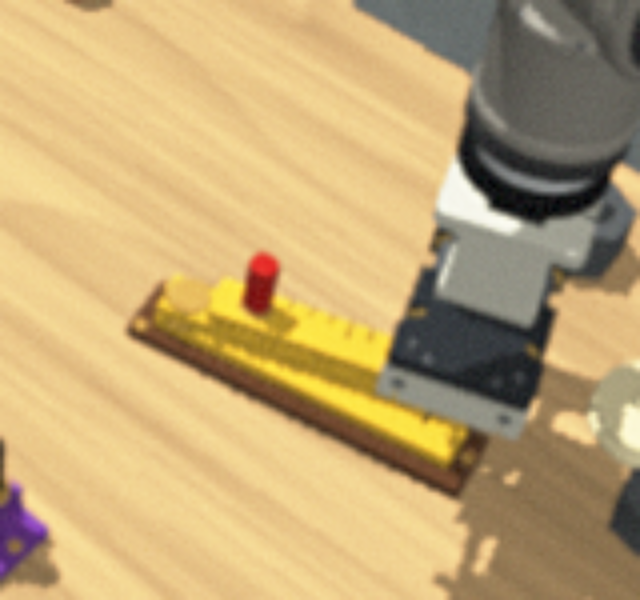

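About 9–10° remains; closing on the stop.

Request:
arm_command --pt "-0.0003 0 -0.008 3" --pt "-0.0003 0 -0.008 3" --pt "-0.0002 0 -0.0055 2" --pt "0 0 -0.003 1" --pt "0 0 0 0"

```text
time: 12.1
tool_pos: [546.2, -141.2, 59.9]
tcp_rot: [-1.568, -0.001, -1.376]
contact_force: [5.4, 2.0, -1.8]
grip_width: 24.0
```

Request:
arm_command --pt "0 0 -0.002 0" --pt "0 0 -0.001 0" --pt "0 0 0 0"

```text
time: 12.4
tool_pos: [545.9, -141.7, 60.1]
tcp_rot: [-1.563, -0.002, -1.376]
contact_force: [14.4, 3.2, -6.5]
grip_width: 24.2
```

A firm stop: 14 N with no motion. Releasing and lifting clear.

Request:
arm_command --pt "0 0 0.003 0" --pt "0 0 0 0" --pt "0 0 0 0" --pt "0 0 0 0" --pt "0 0 0 0" --claw 140

```text
time: 12.9
tool_pos: [544.6, -141.2, 59.6]
tcp_rot: [-1.571, 0.0, -1.376]
contact_force: [-0.0, -0.5, -0.5]
grip_width: 41.5
```

Request:
arm_command --pt "0 -0.01 0 0" --pt "0 -0.02 0 0" --pt "0 -0.04 0 0" --pt "0 -0.04 0 0" --pt "0.04 -0.03 0 0"

```text
time: 13.4
tool_pos: [552.7, -177.5, 203.4]
tcp_rot: [-1.569, 0.0, -1.372]
contact_force: [1.5, -1.0, -0.8]
grip_width: 41.7
```

Request:
arm_command --pt "0.04 -0.02 0 0" --pt "0.04 -0.02 0 0" --pt "0.04 0 0 0" --pt "0.04 0 0 0" --pt "0 0 0 0"

```text
time: 13.9
tool_pos: [582.9, -342.3, 239.3]
tcp_rot: [-1.571, -0.002, -1.381]
contact_force: [-0.3, -0.2, -0.5]
grip_width: 41.2
```

```bash
python3 - <<'E'
from h import *
a=vision.capture("top");b=vision.capture("side")
c=np.hstack([cv2.resize(a["img"][70:190,240:360],(0,0),fx=3.3,fy=3.3),cv2.resize(b["img"][160:280,290:410],(0,0),fx=3.3,fy=3.3)])
cv2.imwrite("pics/c8.png",c[:,:,::-1])
for p in(a,b):
    r=cblob(p,(523,-26,66),"red",18);k=cblob(p,(546,-144,66),"black",15)
    print(r and ray(p,r[0],66).round(1),k and ray(p,k[0],66).round(1))
E
```

```text
None None
[523.1 -25.5  66. ] [ 546.  -142.3   66. ]
```

View pics/c8.png

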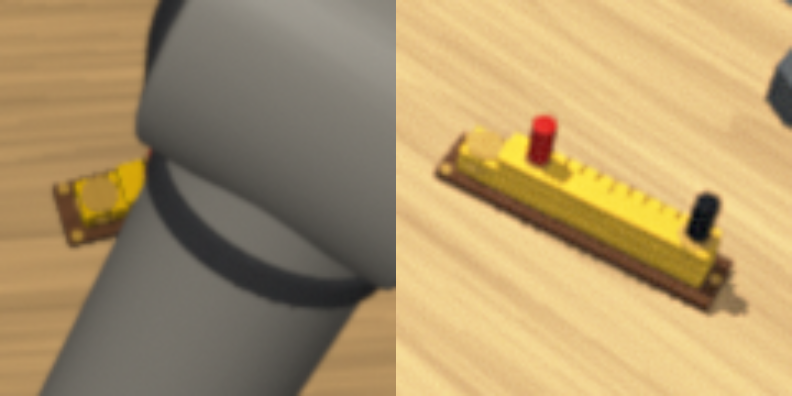

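The side view shows all three leaves stacked, and the knob positions match the folded prediction to about 2 mm. Handing in.

```bash
python3 -c "
from plant import job; print(job.close_job())"
```

```text
the job is handed in; nothing more can be done
None
```

The rule is folded in the order asked, and I handed the job in after about 14 s of robot time.

- **Outer leaf:** I held the red knob loosely between the fingers and swung it to its stop, where the force rose to about 7 N. That last push turned the middle leaf slightly, so the black knob moved roughly 13 mm towards closed. The middle leaf was still well swung out.
- **Folded pair:** I then swung the black knob round to its stop, where it held at about 14 N with no further motion. I let go and lifted the gripper well clear.

**Last checks:** The side camera shows all three leaves stacked. It puts the red knob at (523, −26) mm and the black knob at (546, −142) mm, which matches the predicted folded positions to about 2 mm. The top camera couldn't confirm this because the arm was blocking its view, so the final check rests on the side camera and the force readings.

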